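# Scrape the offcuts off the sawing tray into the scrap box

## Robot

A 6-joint arm with a two-finger parallel gripper is mounted at the origin on the work surface. World frame = base frame: x ahead of the robot, y to its left, z up, the work surface at z = 0. Lengths are in m, angles in rad, forces in N, time in s.
With the tool pointing down it reaches from about 0.3 to 0.775 m from the base axis. Payload 14.6 kg.
Tool frame: the origin (TCP) lies between the finger pads; the fingertips stand ctrl.tip_extent ahead of it and the grasp point (between the pads) lies 3 mm ahead of it (ctrl.tip_extent is the distance from the TCP to the fingertips, in m); z points along the fingers, y is the line along which they close (so a half turn about z gives the same grasp; the last joint's range is limited). The gripper opens to 94 mm and grips with 3 to 60 N. Pads are 16 mm wide; open, the fingers measure 119 mm over their backs; the gripper's body (75 mm by 177 mm) begins 78 mm behind the grasp point.
Start: joints at [1.208, 0.3, 1.521, -0, 1.321, -0.067], TCP at [0.16, 0.526, 0.227] pointing down, gripper open.
Joint ranges: [-3.03, 3.03], [-0.79, 2.21], [0.23, 2.52], [-1.04, 4.18], [0, 3.07], [-2.55, 2.55]. Speed limits (rad/s): [2.22, 2.22, 2.57, 3.14, 3.14, 3.14].

## Interface

Orientations are given as [roll, pitch, yaw] about the fixed x, y, z axes, in that order (R = Rz(yaw) Ry(pitch) Rx(roll)).
In Python, from station import ctrl, camrig, probe_bus gives the robot as it stands (ctrl), with the cameras (camrig) and the readings (probe_bus).
- The arm moves only by the shell command python3 shift.py 'ROWS' [OPENING] [FORCE]. ROWS is a JSON object with one list for each field, all of the same length, 1 to 10, a row being the entries at one place: sx, sy, sz (the shift in m), rx, ry, rz (a rotation vector in rad); each row shifts and turns the commanded pose from where the row before left it, along the tool's axes as they then stand; what a row does not reach is not made up. A row lasts 1/10 s, in which the tool goes at most 0.05 m and 0.15 rad, less where a joint would pass 70% of its speed; a pose out of reach is approached as far as the arm can. OPENING is the finger opening in m, set as the command begins (- or left out keeps the last). The fingers move at their own pace and stop on an object; FORCE is the grip in N (left out, the last holds). Time passes only in rows, so rows that do not move let the fingers close. It prints the time, the measured TCP pose, the force, the opening and the grip force at its end. Input that does not fit is refused with a message, and nothing moves.
- probe_bus.get_obs(): the state, without advancing time (a new reading comes with each control period).
- camrig.camera(name): name is "scene" or "top" or "wrist"; returns a dict with "pixels" (480x640x3 uint8, blue, green, red), "fx", "fy", "cx", "cy" (pixels), "extrinsics" (4x4, takes a point from camera to world coordinates). Camera axes: x right, y up, looking along -z (the intrinsics and any distortion apply to the point x, -y, -z); pixel columns grow to the right and rows downward; lengths in m; the calibration is good to about 2 mm. A picture is of the moment at which its call begins. There is no depth.
- ctrl.hand_in(): hands the job in; it is judged then, once.
The state is a dict: "time_s": time; "qpos": joint angles; "joint_vel": joint speeds; "tau": joint torques, N m; "ee_pos": TCP position; "eef_rot": TCP orientation; "force": force on the tool from outside, world axes, zero at the start; "moment": the same for the moment, N m; "grip_width": finger opening in m; "grip_force": force on a finger pad.
Only numpy, scipy, OpenCV 4.12 (cv2) and the standard library are available. Lean on these libraries where they do the work, as an engineer would, in place of code of your own. Each camera call takes 0.05 s, during which the arm holds its last target. There are 200 camera calls.

## Task

Take the orange-backed scraper out of the tool block, stand it down on its black foot on the bench and let go, then take it again by the middle of its back and scrape all six metal offcuts along the sawing tray, over its open lip, into the blue scrap box. Keep the gripper off the offcuts, finish with the scraper standing on its foot on the bench, and leave everything else where it is.

Things in the scene. Friction and masses are not known exactly. Their poses are not given: they have to be found in the camera images.
- scraper: loose hand scraper block, 130 to 210 g: black foot 114 long (x) x 36 thick (y) x 14 high (z), and on it, centred, an orange rib (its back) as long, 20 thick, 46 high; 60 mm high in all. Origin: centre of the sole, the foot's flat underside; x runs along the length, z from the sole up through the back. It stands steadily on its sole.
- scraper_back (a point): middle of the orange back, 40 mm above the sole. At the start the scraper stands on one end in a pocket of the tool block: its x points down, its z level and away from the robot, so the sole faces the robot; its upper end is 122 mm above the bench.
- tool_block: light wooden tool block, fixed, 116 (x) x 180 (y) x 58 mm high; origin: centre of its underside, x roughly away from the robot. Two upright pockets 66 (x) x 42 (y) mm, 50 deep (floor 8 mm above the bench), centred at x = -14, y = +42 and -42 mm: the scraper is in one, the sanding block in the other.
- block_top (a point): point on the tool block's top midway between the two pockets. A row of thin burs up to 29 mm tall stands on the top 56 mm beyond it in +x.
- sanding_block: bystander: cork sanding block with grey faces, 56 x 30 x 105 mm high, standing loose on end in the other pocket; origin 2 mm outside its robot-side face, at its underside
- tray: aluminium sawing tray fixed on a wooden block; origin: centre of its underside on the bench. Floor flat, 40 mm above the bench, 126 mm wide inside (x), 240 mm long (y -120 to +120). Walls 3 mm thick, top 68 mm above the bench, along both long sides and across the closed end at y = -120; the end at y = +120 is open.
- tray_lip (a point): middle of the open edge of the tray floor, on the floor surface (its frame is parallel to the tray's; tray +y points out over the scrap box)
- scrap_box: blue open scrap box, fixed, 154 (x) x 124 (y) x 34 mm high, walls 4 mm, inner floor 6 mm above the bench; origin at the centre of its underside, axes parallel to the tray's, centre 50 mm beyond the tray's lip in tray y. The lip overhangs its near wall by 12 mm.
- offcut1: brass disc, 21 diameter x 4.5 mm; top side up its origin is the centre of its underside, on the tray floor
- offcut2: copper disc, 21 diameter x 4.5 mm; top side up its origin is the centre of its underside, on the tray floor
- offcut3: copper bar end, 13 x 13 x 9 mm; top side up its origin is the centre of its underside, on the tray floor
- offcut4: brass strip end, 26 x 10 x 7 mm; top side up its origin is the centre of its underside, on the tray floor
- offcut5: brass L-shaped piece, about 22 x 20 x 7 mm; origin at the underside of its long arm; on the tray floor. All the offcuts weigh 13 to 18 g and start on the tray floor at tray y from -25 to +90 mm, |x| under 50 mm.
- offcut6: copper plate end, 18 x 15 x 6 mm; top side up its origin is the centre of its underside, on the tray floor
- hammer: bystander: jeweller's hammer lying on the bench, 220 mm long along its x, 26 mm high, steel head 80 mm across at its +x end; origin: under the middle of its length
- pliers: bystander: pliers with red handles lying on the bench, 140 mm long along its x, 11 mm high; origin: under the middle of its length
- loupe: bystander: black loupe standing on the bench, 33 diameter x 26 mm high; origin: centre of its underside
- tin: bystander: round glass jar with a metal lid, 68 diameter x 45 mm high; origin: centre of its underside
- ring_cone: bystander: wooden ring cone, 44 diameter at the base, 72 mm high; origin: centre of its underside

How it is judged:
On the way, in this order (a step that is already met when the one before it is completed fails the run):
1. the scraper stands on its foot on the bench, let go (angle between scraper's own z axis and vertical below 0.1 rad and height (world z) of scraper between -0.004 and 0.004 m and contact force between the fingers and scraper below 0.05 N), for 0.2 s.
2. the scraper, held by the middle of its back, is upright with its sole on the tray floor (x of the grasp point in the frame of scraper between -0.04 and 0.04 m and z of the grasp point in the frame of scraper between 0.02 and 0.08 m and contact force between the fingers and scraper above 1 N and angle between scraper's own z axis and vertical below 0.3 rad and z of scraper in the frame of tray between 0.035 and 0.05 m and x of scraper in the frame of tray between -0.03 and 0.03 m and y of scraper in the frame of tray between -0.12 and 0.12 m), for 0.1 s.
3. all six offcuts are in the scrap box (x of offcut1 in the frame of scrap_box between -0.075 and 0.075 m and y of offcut1 in the frame of scrap_box between -0.06 and 0.06 m and z of each of offcut1, offcut2, offcut3, offcut4, offcut5, offcut6 in the frame of scrap_box below 0.03 m and x of offcut2 in the frame of scrap_box between -0.075 and 0.075 m and y of offcut2 in the frame of scrap_box between -0.06 and 0.06 m and x of offcut3 in the frame of scrap_box between -0.075 and 0.075 m and y of offcut3 in the frame of scrap_box between -0.06 and 0.06 m and x of offcut4 in the frame of scrap_box between -0.075 and 0.075 m and y of offcut4 in the frame of scrap_box between -0.06 and 0.06 m and x of offcut5 in the frame of scrap_box between -0.075 and 0.075 m and y of offcut5 in the frame of scrap_box between -0.06 and 0.06 m and x of offcut6 in the frame of scrap_box between -0.075 and 0.075 m and y of offcut6 in the frame of scrap_box between -0.06 and 0.06 m), for 0.2 s.
At the end, for the whole second after the job is handed in: all six offcuts lie inside the scrap box, and the scraper stands on its foot on the bench (sole within 4 mm of the bench top, upright within 0.1 rad), at rest and let go (all of step 1 and all of step 3 and linear speed of scraper below 0.02 m/s); the robot touches nothing.
It fails at once if a bystander (sanding block, hammer, pliers, loupe, jar, ring cone) is moved by more than 20 mm (distance of any of sanding_block, hammer, pliers, loupe, tin, ring_cone from where it was at the start of the episode above 0.02 m).
It fails at once if the fingers or the arm touch an offcut (contact force between any of the fingers, the arm and offcut1 above 0.3 N or contact force between any of the fingers, the arm and offcut2 above 0.3 N or contact force between any of the fingers, the arm and offcut3 above 0.3 N or contact force between any of the fingers, the arm and offcut4 above 0.3 N or contact force between any of the fingers, the arm and offcut5 above 0.3 N or contact force between any of the fingers, the arm and offcut6 above 0.3 N).
It also fails if it takes over 72 s, if anything falls off the work surface, if the arm or the gripper's body presses on something with over 40 N, if the wrist force passes 120 N, or if a joint passes its speed limit or range.

## Working session

There is one attempt and no reset: what is moved stays moved. The work goes in short steps, Python scripts to look and compute and a shell command to move; the robot and the scene stay as the last step left them, time stands still between calls to the robot, and variables do not carry over. Pictures are saved under pics/ and viewed, at most 10 in all, crops included, and the job is handed in when it is done.

```bash
ls; mkdir -p pics; python3 - <<'E'
from station import ctrl, camrig, probe_bus
import cv2,numpy as np
print(probe_bus.get_obs(), ctrl.tip_extent)
for n in ("scene","top"):
    c=camrig.camera(n); cv2.imwrite(f"pics/{n}0.png",c["pixels"])
    print(n,c["fx"],c["fy"],c["cx"],c["cy"],[k for k in c]); print(np.round(c["extrinsics"],4).tolist())
E
```

```text
pics
shift.py
station.py
{'time_s': 0.0, 'qpos': array([ 1.20838524e+00,  3.00457879e-01,  1.52157660e+00, -1.00809278e-05,
        1.32066942e+00, -6.66156103e-02]), 'joint_vel': array([-6.54975391e-05, -3.08065898e-04, -2.38548804e-04,  1.70490984e-03,
       -7.98850903e-04, -1.09310656e-03]), 'tau': array([ 5.19405803e-04, -5.31814992e+01, -3.52747321e+01,  7.08957645e-02,
        2.44008604e-02, -9.30212195e-05]), 'ee_pos': array([0.16025761, 0.52589553, 0.22689546]), 'eef_rot': array([-3.14048322e+00, -6.42286529e-05,  2.84579964e+00]), 'force': array([0.257362  , 0.42289015, 0.26306802]), 'moment': array([-0.00853489, -0.00032151, -0.04085418]), 'grip_force': 0.0, 'grip_width': 0.0938287627679458} 0.022
scene 583.7064239986985 583.7064239986985 315.26188231017943 244.91103567246415 ['pixels', 'fx', 'fy', 'cx', 'cy', 'extrinsics']
[[-0.083, -0.7585, 0.6463, 1.3935], [0.9964, -0.0507, 0.0686, 0.1405], [-0.0193, 0.6497, 0.76, 1.0025], [0.0, 0.0, 0.0, 1.0]]
top 557.7787026667652 557.7787026667652 318.29975091562847 226.8860753414992 ['pixels', 'fx', 'fy', 'cx', 'cy', 'extrinsics']
[[-0.0255, 0.9988, -0.0416, 0.5342], [-0.9997, -0.0257, -0.0047, 0.0537], [-0.0058, 0.0415, 0.9991, 1.4694], [0.0, 0.0, 0.0, 1.0]]
```

View pics/top0.png

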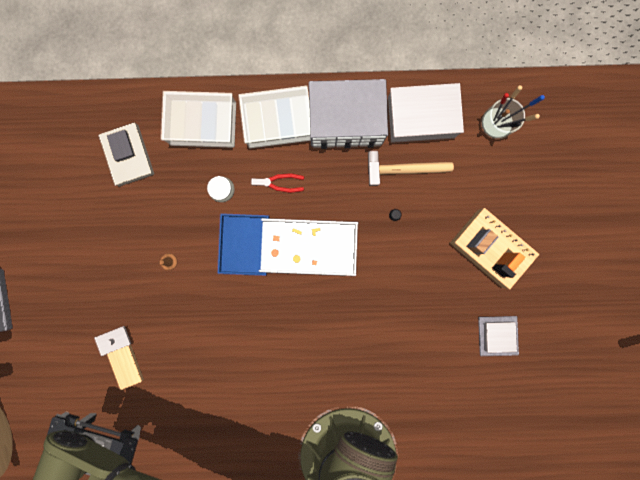

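View pics/scene0.png

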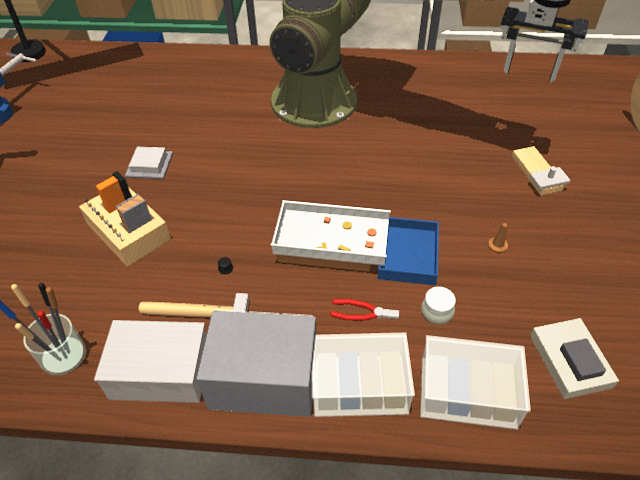

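The top view shows the tool block at (495,248) with the orange scraper in the pocket nearest the robot at (510,262) and the sanding block at (483,240). The tray spans (262-357, 220-275) with its open lip to the left, over the box at (243,244). The hammer is at (410,168), loupe at (395,215), pliers at (280,183) and jar at (220,188). Next I'll enlarge crops.

```bash
python3 - <<'E'
import cv2,numpy as np
t=cv2.imread("pics/top0.png");s=cv2.imread("pics/scene0.png")
f=lambda i,x,y,w,h,k:cv2.resize(i[y:y+h,x:x+w],None,fx=k,fy=k,interpolation=cv2.INTER_CUBIC)
a=np.zeros((600,800,3),np.uint8)
p=f(t,440,200,110,100,4);a[:400,:440]=p
p=f(s,70,165,110,100,3.2);a[:320,448:800]=p
p=f(t,210,205,160,80,2.4); a[408:600,:384]=p
p=f(s,262,195,190,92,2.1); a[404:404+p.shape[0],400:400+p.shape[1]]=p
cv2.imwrite("pics/crop1.png",a)
E
```

```text
(no output)
```

View pics/crop1.png

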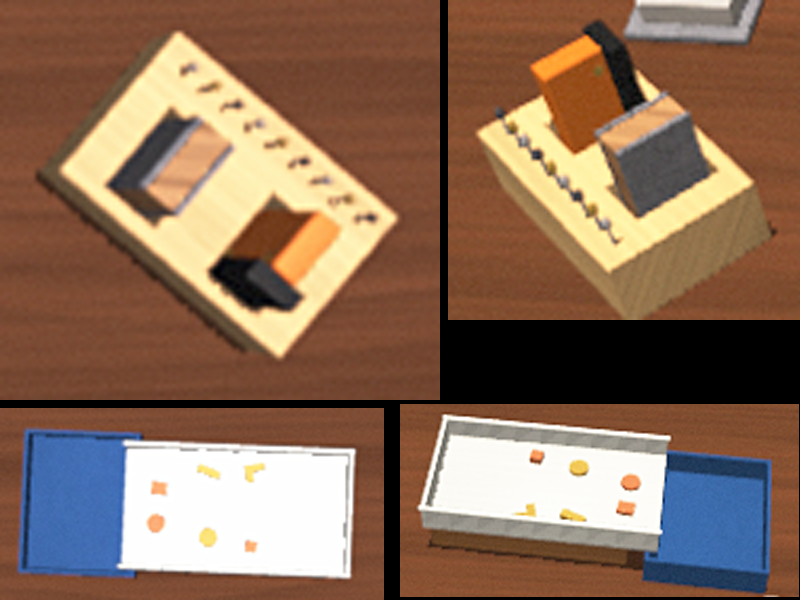

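The crops show, in the top view, the block-top corners at crop (178,32), (398,217), (280,357) and (60,172). The scraper's upper end has orange at about (307,245) and its black foot at about (258,285). The tray rim corners are (126,442), (354,450), (350,577) and (121,568). Next I'll fit poses.

```bash
cat > h.py <<'E'
import numpy as np, cv2
from scipy.optimize import least_squares
from scipy.spatial.transform import Rotation as R
C={'scene':(583.7064,315.2619,244.911,[[-0.083,-0.7585,0.6463,1.3935],[0.9964,-0.0507,0.0686,0.1405],[-0.0193,0.6497,0.76,1.0025]]),
'top':(557.7787,318.29975,226.886,[[-0.0255,0.9988,-0.0416,0.5342],[-0.9997,-0.0257,-0.0047,0.0537],[-0.0058,0.0415,0.9991,1.4694]])}
def proj(n,P):
    f,cx,cy,E=C[n];E=np.array(E);q=(np.atleast_2d(P)-E[:,3])@E[:,:3]
    return np.c_[cx+f*q[:,0]/-q[:,2],cy-f*q[:,1]/-q[:,2]]
def ray(n,uv,z):
    f,cx,cy,E=C[n];E=np.array(E);d=E[:,:3]@np.array([(uv[0]-cx)/f,-(uv[1]-cy)/f,-1]);o=E[:,3]
    return o+d*(z-o[2])/d[2]
def crop(uv,ox,oy,x0,y0,k): return np.array([((u-ox)+.5)/k-.5+x0 for u,_ in uv]),np.array([((v-oy)+.5)/k-.5+y0 for _,v in uv])
def cr(uv,*a): return np.c_[crop(uv,*a)]
def fit(local,views,g):
    L=np.array(local)
    def w(p): c,s=np.cos(p[2]),np.sin(p[2]); return np.c_[p[0]+c*L[:,0]-s*L[:,1],p[1]+s*L[:,0]+c*L[:,1],L[:,2]]
    r=least_squares(lambda p:np.concatenate([(proj(n,w(p)[i])-uv).ravel() for n,i,uv in views]),g)
    return r.x,np.round(r.fun,1)
def tool():
    from station import ctrl, camrig, probe_bus
    o=probe_bus.get_obs();return np.array(o['ee_pos']),R.from_euler('xyz',o['eef_rot'])
def to(p,rot):  # local shift from the present pose (shift first, then turn, and rotvec)
    e,r=tool();return np.round(r.inv().apply(np.array(p)-e),4),np.round((r.inv()*rot).as_rotvec(),4)
E
python3 - <<'E'
from h import *
b=[[.058,.09,.058],[.058,-.09,.058],[-.058,-.09,.058],[-.058,.09,.058]]
tp=cr([(178,32),(398,217),(280,357),(60,172)],0,0,440,200,4)
sc=cr([(611,272),(478,133),(753,184)],448,0,70,165,3.2)
for v in ([('top',[0,1,2,3],tp)],[('top',[0,1,2,3],tp),('scene',[0,1,3],sc)]): print('block',*fit(b,v,[.5,-.3,-.7]))
t=[[.066,.12,.068],[.066,-.123,.068],[-.066,-.123,.068],[-.066,.12,.068]]
tt=cr([(126,442),(354,450),(350,577),(121,568)],0,408,210,205,2.4)
ts=cr([(660,549),(420,510),(444,416),(670,437)],400,404,262,195,2.1)
for v in ([('top',[0,1,2,3],tt)],[('top',[0,1,2,3],tt),('scene',[0,1,2,3],ts)]): print('tray',*fit(t,v,[.5,.1,0.]))
for u in ((158,488),(155,523),(208,472),(208,538),(254,470),(250,546)):
    print(ray('top',cr([u],0,408,210,205,2.4)[0],.045))
E
```

```text
block [ 0.52764281 -0.38868913 -0.73144605] [-0.   0.  -0.1 -0.   0.   0.1  0.  -0.1]
block [ 0.52767708 -0.38797919 -0.73170102] [-0.3  0.  -0.3 -0.  -0.3  0.1 -0.2 -0.1 -0.8 -0.1 -0.6  0.1  0.4 -0.5]
tray [ 0.54317172  0.08711047 -0.06215734] [-0.7 -0.   0.8  0.2  0.7 -0.2 -0.8  0. ]
tray [ 0.54706464  0.08865009 -0.07703083] [-0.9 -2.2  0.5 -0.6 -0.4 -1.  -1.8 -2.3 -0.2 -6.7 -1.1 -0.9 -0.3 -0.1
 -0.   0.9]
[0.56780266 0.17034546 0.045     ]
[0.53067195 0.17436644 0.045     ]
[0.58347208 0.11671178 0.045     ]
[0.5133166  0.11838559 0.045     ]
[0.5843433  0.06768499 0.045     ]
[0.50370005 0.07397488 0.045     ]
```

```bash
cat >> h.py <<'E'
BL=(np.array([.5277,-.3883,0]),-.7315)
def loc(B,p): return B[0]+R.from_euler('z',B[1]).apply(p)
def grot(yaw,a): # tool y along dir yaw+90deg, z down tilted by a toward -x(yaw)
    x=R.from_euler('z',yaw).apply([1,0,0]);y=R.from_euler('z',yaw).apply([0,1,0]);z=-np.cos(a)*np.array([0,0,1.])-np.sin(a)*x
    return R.from_matrix(np.c_[np.cross(y,z),y,z])
def tcp(g,rot): return np.array(g)-.003*rot.as_matrix()[:,2]
E
python3 - <<'E'
from h import *
t=cr([(126,442),(354,450),(350,577),(121,568)],0,408,210,205,2.4)
rot=grot(BL[1],np.deg2rad(25)); g=loc(BL,[-.002,-.042,.088])
r0=grot(BL[1],0)
pre=tcp(g+[0,0,.09],rot); print('pre',pre,to(pre,rot), (r0.inv()*rot).as_rotvec(), to(pre,r0))
E
```

```text
pre [ 0.49909972 -0.41906621  0.18071892] (array([-0.5996, -0.8051,  0.047 ]), array([-0.096 ,  0.4295,  0.4285])) [ 0.00000000e+00  4.36332313e-01 -1.11907929e-16] (array([-0.5996, -0.8051,  0.047 ]), array([-1.000e-03,  2.000e-04,  4.357e-01]))
```

```bash
R='s'; python3 shift.py '{"sx":[-0.03,-0.03,-0.03,-0.03,-0.03,-0.03,-0.03,-0.03,-0.03,-0.03],"sy":[-0.04,-0.04,-0.04,-0.04,-0.04,-0.04,-0.04,-0.04,-0.04,-0.04],"sz":[0,0,0,0,0,0,0,0,0,0],"rx":[0,0,0,0,0,0,0,0,0,0],"ry":[0,0,0,0,0,0,0,0,0,0],"rz":[0,0,0,0,0,0,0,0,0,0]}' 0.055
python3 shift.py '{"sx":[-0.03,-0.03,-0.03,-0.03,-0.03,-0.03,-0.03,-0.03,-0.03,-0.03],"sy":[-0.04,-0.04,-0.04,-0.04,-0.04,-0.04,-0.04,-0.04,-0.04,-0.04],"sz":[0,0,0,0,0,0,0,0,0,0],"rx":[0,0,0,0,0,0,0,0,0,0],"ry":[0,0,0,0,0,0,0,0,0,0],"rz":[0,0,0,0,0,0,0,0,0,0]}'
python3 shift.py '{"sx":[0,0,0,0,0,0,0,0],"sy":[0,0,0,0,0,0,0,0],"sz":[0,0,0,0,0,0,0,0],"rx":[0,0,0,0,0,0,0,0],"ry":[0,0,0,0.145,0.145,0.145,0,0],"rz":[0.145,0.145,0.145,0,0,0,0,0]}'
python3 - <<'E'
from h import *
from station import ctrl, camrig, probe_bus
rot=grot(BL[1],np.deg2rad(25)); g=loc(BL,[-.002,-.042,.088])
print(to(tcp(g+[0,0,.09],rot),rot),np.round(probe_bus.get_obs()['qpos'],2))
E
```

```text
time_s: 1.1
ee_pos: [0.3307, 0.054, 0.2276]
eef_rot: [3.141, 0.001, 2.846]
force: [1.5, 1.2, 0.1]
grip_width: 0.0549
grip_force: 0.0
time_s: 2.1
ee_pos: [0.5013, -0.416, 0.2269]
eef_rot: [3.141, -0.001, 2.846]
force: [1.0, -0.1, 1.1]
grip_width: 0.0548
grip_force: 0.0
time_s: 2.9
ee_pos: [0.5013, -0.4143, 0.2258]
eef_rot: [3.142, -0.433, 2.411]
force: [-0.3, -0.5, 0.7]
grip_width: 0.0551
grip_force: 0.0
(array([-0.0203, -0.0051,  0.0403]), array([-0.0002,  0.0032,  0.0007])) [-0.74  0.81  0.8  -0.01  1.96 -1.59]
```

```bash
python3 shift.py '{"sx":[-0.01,-0.01,0,0],"sy":[-0.0025,-0.0026,0,0],"sz":[0.02,0.02,0,0],"rx":[0,0,0,0],"ry":[0.003,0,0,0],"rz":[0,0,0,0]}'
python3 - <<'E'
from h import *
rot=grot(BL[1],np.deg2rad(25)); g=loc(BL,[-.002,-.042,.088])
print(to(tcp(g,rot),rot))
from station import ctrl, camrig, probe_bus
im=[]
for n,(x,y,w,h) in {"scene":(60,110,160,150),"top":(420,170,160,150)}.items():
    im.append(cv2.resize(camrig.camera(n)["pixels"][y:y+h,x:x+w],None,fx=2.5,fy=2.5))
cv2.imwrite("pics/pre.png",np.hstack(im))
E
```

```text
time_s: 3.3
ee_pos: [0.4986, -0.4186, 0.1848]
eef_rot: [-3.142, -0.434, 2.411]
force: [-0.2, -0.7, 1.3]
grip_width: 0.055
grip_force: 0.0
(array([-0.0402, -0.    ,  0.0851]), array([-0.0004,  0.0022,  0.0006]))
```

View pics/pre.png

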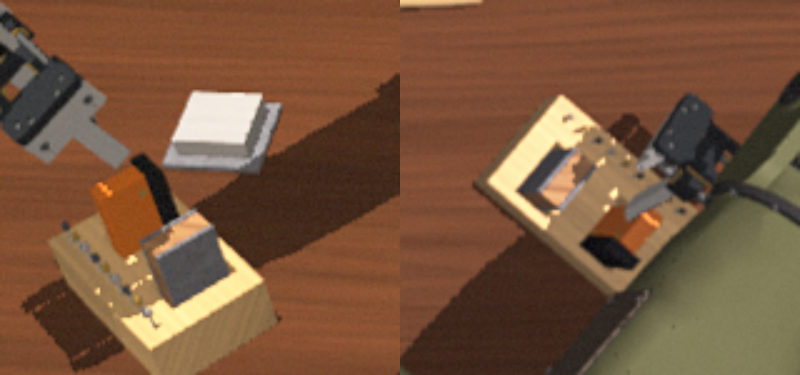

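The fingers (scene crop (110,150)) hang over the orange end (120,185), and the body leans outward. Next: descend and grip.

```bash
python3 shift.py '{"sx":[-0.008,-0.008,-0.008,-0.008,-0.008,0],"sy":[0,0,0,0,0,0],"sz":[0.017,0.017,0.017,0.017,0.017,0],"rx":[0,0,0,0,0,0],"ry":[0,0,0,0,0,0],"rz":[0,0,0,0,0,0]}'
python3 shift.py '{"sx":[0,0,0,0,0,0,0],"sy":[0,0,0,0,0,0,0],"sz":[0,0,0,0,0,0,0],"rx":[0,0,0,0,0,0,0],"ry":[0,0,0,0,0,0,0],"rz":[0,0,0,0,0,0,0]}' 0.0 40
```

```text
time_s: 4.0
ee_pos: [0.4984, -0.4183, 0.0876]
eef_rot: [3.142, -0.44, 2.411]
force: [0.0, -0.2, -0.1]
grip_width: 0.0552
grip_force: 0.0
time_s: 4.7
ee_pos: [0.4988, -0.4188, 0.0893]
eef_rot: [3.142, -0.437, 2.411]
force: [-0.3, 0.9, 3.5]
grip_width: 0.0198
grip_force: 40.0
```

```bash
python3 shift.py '{"sx":[0.0085,0.0085,0.0085,0.0127,0.0127,0.0127,0],"sy":[0,0,0,0,0,0,0],"sz":[-0.018,-0.018,-0.018,-0.0272,-0.0272,-0.0272,0],"rx":[0,0,0,0,0,0,0],"ry":[0,0,0,0,0,0,0],"rz":[0,0,0,0,0,0,0]}'
python3 - <<'E'
from h import *
a=-np.deg2rad(65);yaw=-.29
rot=grot(yaw,a);mid=grot(yaw,np.deg2rad(25));print((mid.inv()*rot).as_rotvec())
g=np.array([.50,-.15,.18])-.023*np.array([np.cos(yaw),np.sin(yaw),0])
print(to(tcp(g,rot),mid), 'turn z world', yaw-BL[1])
E
```

```text
time_s: 5.4
ee_pos: [0.4992, -0.4193, 0.2427]
eef_rot: [-3.141, -0.431, 2.411]
force: [-0.8, -0.3, -0.3]
grip_width: 0.0199
grip_force: 40.0
[ 0.00000000e+00 -1.57079633e+00 -3.08286933e-17]
(array([0.1582, 0.1901, 0.1404]), array([ 0.1852,  0.0048, -0.4001])) turn z world 0.44150000000000006
```

```bash
python3 shift.py '{"sx":[0,0,0,0,0,0,0,0,0,0],"sy":[0,0,0,0,0,0,0,0,0,0],"sz":[0,0,0,0,0,0,0,0,0,0],"rx":[0,0,0,0,0,0,0,0,0,0],"ry":[-0.1428,-0.1428,-0.1428,-0.1428,-0.1428,-0.1428,-0.1428,-0.1428,-0.1428,-0.1428],"rz":[0,0,0,0,0,0,0,0,0,0]}'
python3 shift.py '{"sx":[0,0,0],"sy":[0,0,0],"sz":[0,0,0],"rx":[0,0,0],"ry":[-0.1428,0,0],"rz":[0,0,0]}'
python3 - <<'E'
from h import *
from station import ctrl, camrig, probe_bus
yaw=-.29;rot=grot(yaw,-np.deg2rad(65))
g=np.array([.50,-.15,.12])-.023*np.array([np.cos(yaw),np.sin(yaw),0])
print(to(tcp(g,rot),rot),np.round(probe_bus.get_obs()['qpos'],2))
E
```

```text
time_s: 6.4
ee_pos: [0.5019, -0.4142, 0.2365]
eef_rot: [3.122, 0.919, 2.414]
force: [0.8, 0.8, -1.4]
grip_width: 0.0195
grip_force: 40.0
time_s: 6.7
ee_pos: [0.5118, -0.4094, 0.2454]
eef_rot: [3.115, 0.985, 2.413]
force: [-0.3, -1.0, -1.5]
grip_width: 0.0201
grip_force: 40.0
(array([ 0.2166,  0.1775, -0.0972]), array([-0.3558, -0.1442, -0.2163])) [-0.75  0.18  1.9   0.53  0.08 -2.11]
```

```bash
python3 - <<'E'
from h import *
for n,u in dict(head1=(374,151),head2=(374,186),hend=(453,167),hmid=(410,173),loupe=(395,215),pliers=(278,183),jar=(220,188),cone=(168,262),pad=(498,318)).items(): print(n,ray('top',u,.015))
for yaw,c in ((-.32,[.60,-.19]),):
  rot=grot(yaw,-np.deg2rad(65)); g=np.array(c+[.12])-.023*np.array([np.cos(yaw),np.sin(yaw),0])
  print(to(tcp(g,rot),rot)); e,r=tool();print(r.as_matrix().round(3))
E
```

```text
head1 [ 0.79016099 -0.09060471  0.015     ]
head2 [ 0.69803215 -0.08787431  0.015     ]
hend [ 0.74253517 -0.29598403  0.015     ]
hmid [ 0.72971759 -0.18304721  0.015     ]
loupe [ 0.62064386 -0.14038716  0.015     ]
pliers [0.71249476 0.163146   0.015     ]
jar [0.7033265  0.31542846 0.015     ]
cone [0.51325036 0.45461562 0.015     ]
pad [ 0.3469123  -0.39828201  0.015     ]
(array([ 0.1608,  0.2127, -0.0121]), array([-0.3296, -0.1448, -0.2017]))
[[-0.413  0.649  0.64 ]
 [ 0.368  0.761 -0.534]
 [-0.833  0.015 -0.553]]
```

```bash
python3 - <<'E'
from h import *
yaw=-.33;rot=grot(yaw,-np.deg2rad(57)); g=np.array([.60,-.205,.13])-.023*np.array([np.cos(yaw),np.sin(yaw),0])
e,r=tool();d=tcp(g,rot)-e;print(e,d,r.inv().apply(d),(r.inv()*rot).as_rotvec(),r.inv().apply([0,0,.4]))
E
```

```text
[ 0.51179812 -0.40939954  0.2453834 ] [ 0.06406265  0.21266783 -0.11374949] [ 0.14659773  0.20170398 -0.00975608] [-0.30606804 -0.00695722 -0.21848201] [-0.33326585  0.00594366 -0.22113016]
```

```bash
python3 shift.py '{"sx":[0.0293,0.0293,0.0293,0.0293,0.0293,0,0,0,0,0],"sy":[0.0403,0.0403,0.0403,0.0403,0.0403,0,0,0,0,0],"sz":[-0.002,-0.002,-0.002,-0.002,-0.002,0,0,0,0,0],"rx":[0,0,0,0,0,-0.102,-0.102,-0.102,0,0],"ry":[0,0,0,0,0,-0.0023,-0.0023,-0.0023,0,0],"rz":[0,0,0,0,0,-0.073,-0.073,-0.073,0,0]}'
python3 - <<'E'
from h import *
from station import ctrl, camrig, probe_bus
yaw=-.33;rot=grot(yaw,-np.deg2rad(65)); g=np.array([.60,-.205,.08])-.023*np.array([np.cos(yaw),np.sin(yaw),0])
e,r=tool();d=tcp(g,rot)-e;print(e,d,r.inv().apply(d),(r.inv()*rot).as_rotvec(),probe_bus.get_obs()['qpos'].round(2))
E
```

```text
time_s: 7.7
ee_pos: [0.5423, -0.2356, 0.1907]
eef_rot: [3.061, 0.883, 2.6]
force: [0.3, -0.4, -2.4]
grip_width: 0.0198
grip_force: 40.0
[ 0.5422847  -0.23561056  0.19069015] [ 0.03338411  0.03894459 -0.10942229] [0.07908344 0.04428711 0.07993047] [-0.09916094 -0.24602282 -0.12286028] [-0.49  0.13  2.06  0.55  0.08 -2.08]
```

```bash
python3 shift.py '{"sx":[0.026,0.026,0.0265,0,0,0,0,0],"sy":[0.0148,0.0148,0.0148,0,0,0,0,0],"sz":[0.0267,0.0267,0.0267,0,0,0,0,0],"rx":[0,0,0,0,-0.049,-0.049,0,0],"ry":[0,0,0,0,-0.04,-0.04,0,0],"rz":[0,0,0,0,-0.061,-0.061,0,0]}'
python3 - <<'E'
from h import *
from station import ctrl, camrig, probe_bus
yaw=-.33;rot=grot(yaw,-np.deg2rad(65)); g=np.array([.60,-.205,.07])-.023*np.array([np.cos(yaw),np.sin(yaw),0])
e,r=tool();d=tcp(g,rot)-e;print(e,d,r.inv().apply(d),(r.inv()*rot).as_rotvec(),probe_bus.get_obs()['qpos'].round(2))
E
```

```text
time_s: 8.5
ee_pos: [0.5925, -0.2006, 0.1449]
eef_rot: [3.109, 0.843, 2.76]
force: [0.5, 0.1, -1.8]
grip_width: 0.0196
grip_force: 40.0
[ 0.59245206 -0.20055707  0.14488775] [-0.01678325  0.00389111 -0.07361989] [ 0.06628752 -0.00380371  0.03616908] [-0.0111205  -0.29104881 -0.03307504] [-0.4   0.29  1.98  0.96  0.06 -2.55]
```

```bash
python3 - <<'E'
from h import *
yaw=-.33;rot=grot(yaw,-np.deg2rad(40)); u=np.array([np.cos(yaw),np.sin(yaw),0])
g=np.array([.60,-.205,.13])+.002*u
e,r=tool();d=tcp(g,rot)-e;print(d,rot.inv().apply(d),(r.inv()*rot).as_rotvec())
E
```

```text
[ 0.00761571 -0.00446614 -0.01258961] [ 0.00146462 -0.00175734  0.01520561] [-0.00368835  0.14523944 -0.03460601]
```

```bash
python3 shift.py '{"sx":[0,0,0.0015,0,0],"sy":[0,0,-0.0018,0,0],"sz":[0,0,0.015,0,0],"rx":[-0.002,-0.002,0,0,0],"ry":[0.0726,0.0726,0,0,0],"rz":[-0.0173,-0.0173,0,0,0]}'
python3 - <<'E'
from h import *
from station import ctrl, camrig, probe_bus
yaw=-.33;rot=grot(yaw,-np.deg2rad(40)); u=np.array([np.cos(yaw),np.sin(yaw),0])
g=np.array([.60,-.205,.085])+.002*u
e,r=tool();d=tcp(g,rot)-e;print(e,d,rot.inv().apply(d),(r.inv()*rot).as_rotvec(),probe_bus.get_obs()['qpos'].round(2))
im=[]
for n,(x,y,w,h) in {"scene":(130,130,160,150),"top":(350,160,160,150)}.items():
    im.append(cv2.resize(camrig.camera(n)["pixels"][y:y+h,x:x+w],None,fx=2.5,fy=2.5))
cv2.imwrite("pics/hov.png",np.hstack(im))
E
```

```text
time_s: 9.0
ee_pos: [0.6044, -0.1997, 0.1334]
eef_rot: [3.103, 0.785, 2.786]
force: [0.3, 0.2, -1.3]
grip_width: 0.0197
grip_force: 40.0
[ 0.6043758  -0.19969818  0.13338781] [-0.00430803 -0.00532503 -0.04608968] [ 0.03142611 -0.00643369  0.03379617] [ 0.02184925  0.08743885 -0.01686663] [-0.41  0.33  1.92  0.61  0.13 -2.22]
```

View pics/hov.png

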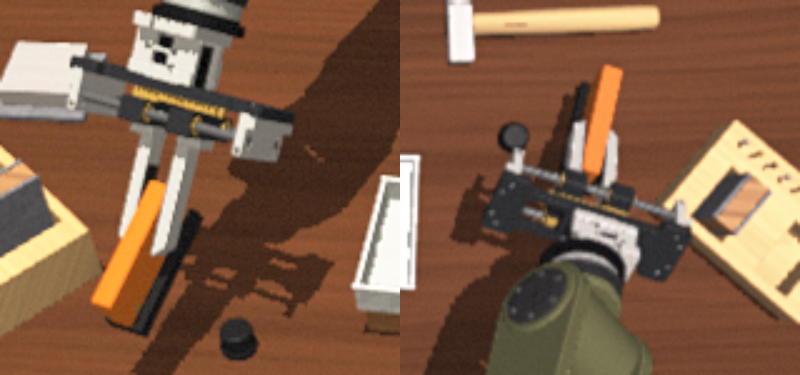

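The scraper is held at its near end with the far end tipped down about 20° and clear ground below, between the loupe (crop (237,340)) and the block. I'll lower it and flatten it under light grip.

```bash
python3 shift.py '{"sx":[0.0125,0.0125,0.0125,0,0],"sy":[-0.002,-0.002,-0.002,0,0],"sz":[0.0135,0.0135,0.0135,0,0],"rx":[0.01,0.01,0,0,0],"ry":[0,0,0,0,0],"rz":[-0.008,-0.008,0,0,0]}'
python3 - <<'E'
from h import *
from station import ctrl, camrig, probe_bus
yaw=-.33; u=np.array([np.cos(yaw),np.sin(yaw),0])
e,r=tool();z=r.as_matrix()[:,2]; g=e+.003*z
print('gp',g,probe_bus.get_obs()['qpos'].round(2),'down',r.inv().apply([0,0,-1]),'back',r.inv().apply(-u))
E
```

```text
time_s: 9.6
ee_pos: [0.6101, -0.2028, 0.087]
eef_rot: [-3.135, 0.772, 2.81]
force: [0.3, -0.0, -1.9]
grip_width: 0.0197
grip_force: 40.0
gp [ 0.61206466 -0.20351686  0.08486502] [-0.39  0.43  1.92  0.94  0.04 -2.55] down [0.69766666 0.00478829 0.71640652] back [ 0.71642209 -0.00575908 -0.69764333]
```

```bash
python3 shift.py '{"sx":[0,0,0,0],"sy":[0,0,0,0],"sz":[0,0,0,0],"rx":[0,0,0,0],"ry":[0.06,0.06,0.03,0],"rz":[0,0,0,0]}'
python3 - <<'E'
from h import *
from station import ctrl, camrig, probe_bus
yaw=-.33; u=np.array([np.cos(yaw),np.sin(yaw),0])
e,r=tool();z=r.as_matrix()[:,2]; g=e+.003*z
print('gp',g,probe_bus.get_obs()['qpos'].round(2),'down',r.inv().apply([0,0,-1]),'back',r.inv().apply(-u))
E
```

```text
time_s: 10.0
ee_pos: [0.6136, -0.199, 0.0891]
eef_rot: [3.129, 0.701, 2.812]
force: [-0.0, 0.5, -2.0]
grip_width: 0.0196
grip_force: 40.0
gp [ 0.61546945 -0.19954484  0.08683813] [-0.39  0.43  1.87  0.34  0.15 -1.95] down [ 0.64481297 -0.00929472  0.76428388] back [ 0.76434032  0.00827735 -0.64475992]
```

```bash
python3 shift.py '{"sx":[0.0077,0.0077,0,0],"sy":[0,0,0,0],"sz":[0.0014,0.0014,0,0],"rx":[0,0,0,0],"ry":[0.04,0.04,0,0],"rz":[0,0,0,0]}' - 12
python3 shift.py '{"sx":[0.006,0.006,0.006,0.006,0],"sy":[0,0,0,0,0],"sz":[0.0022,0.0022,0.0022,0.0022,0],"rx":[0,0,0,0,0],"ry":[0,0,0,0,0],"rz":[0,0,0,0,0]}'
python3 - <<'E'
from h import *
from station import ctrl, camrig, probe_bus
yaw=-.33; u=np.array([np.cos(yaw),np.sin(yaw),0])
e,r=tool();z=r.as_matrix()[:,2]; g=e+.003*z
print('gp',g,probe_bus.get_obs()['qpos'].round(2),'down',r.inv().apply([0,0,-1]),'back',r.inv().apply(-u))
E
```

```text
time_s: 10.4
ee_pos: [0.6036, -0.1952, 0.076]
eef_rot: [3.129, 0.621, 2.812]
force: [0.0, -0.8, -2.7]
grip_width: 0.02
grip_force: 12.0
time_s: 10.9
ee_pos: [0.5895, -0.1904, 0.0544]
eef_rot: [3.129, 0.62, 2.812]
force: [0.2, 0.6, 0.1]
grip_width: 0.0196
grip_force: 12.1
gp [ 0.59115651 -0.19090886  0.05193054] [-0.39  0.45  1.9   0.28  0.17 -1.9 ] down [ 0.58069167 -0.01019316  0.81405976] back [ 0.81412351  0.00766229 -0.5806412 ]
```

```bash
python3 shift.py '{"sx":[0.004,0.004,0.004,0],"sy":[0,0,0,0],"sz":[0.001,0.001,0.0015,0],"rx":[0,0,0,0],"ry":[0,0,0,0],"rz":[0,0,0,0]}'
python3 shift.py '{"sx":[0.001,0],"sy":[0,0],"sz":[0.0015,0],"rx":[0,0],"ry":[0,0],"rz":[0,0]}'
python3 - <<'E'
from h import *
from station import ctrl, camrig, probe_bus
e,r=tool();print(e+.003*r.as_matrix()[:,2])
im=[]
for n,(x,y,w,h) in {"scene":(130,130,160,150),"top":(350,160,160,150)}.items():
    im.append(cv2.resize(camrig.camera(n)["pixels"][y:y+h,x:x+w],None,fx=2.5,fy=2.5,interpolation=cv2.INTER_CUBIC))
cv2.imwrite("pics/down.png",np.hstack(im))
E
```

```text
time_s: 11.3
ee_pos: [0.5823, -0.1879, 0.0444]
eef_rot: [3.129, 0.619, 2.812]
force: [1.1, -1.4, 0.9]
grip_width: 0.0199
grip_force: 15.5
time_s: 11.5
ee_pos: [0.5823, -0.1878, 0.0426]
eef_rot: [3.129, 0.618, 2.812]
force: [-0.4, -0.8, 3.5]
grip_width: 0.0202
grip_force: 15.2
[ 0.58397765 -0.1883167   0.0401422 ]
```

View pics/down.png

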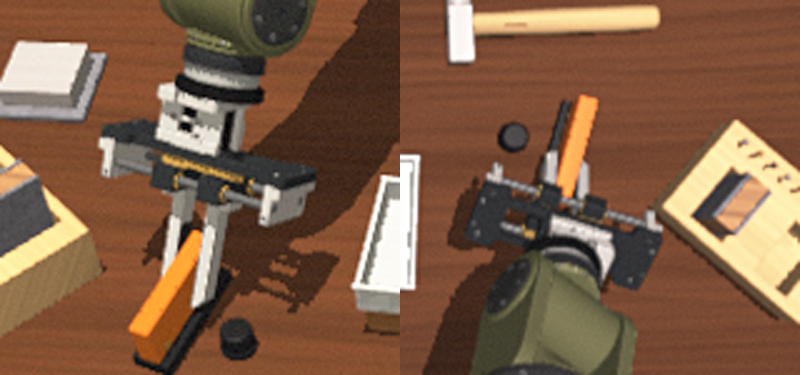

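The scraper looks flat on the bench, with the near end still in the fingers. Next: release and back out.

```bash
python3 shift.py '{"sx":[0,0,0,0,0],"sy":[0,0,0,0,0],"sz":[0,0,0,0,0],"rx":[0,0,0,0,0],"ry":[0,0,0,0,0],"rz":[0,0,0,0,0]}' 0.042
python3 shift.py '{"sx":[0,0,0,0,0,0,0,0,0,0],"sy":[0,0,0,0,0,0,0,0,0,0],"sz":[-0.02,-0.03,-0.04,-0.04,-0.03,0,0,0,0,0],"rx":[0,0,0,0,0,0.0,0.0,0.0,0.0,0],"ry":[0,0,0,0,0,0.145,0.145,0.145,0.145,0],"rz":[0,0,0,0,0,0,0,0,0,0]}'
python3 - <<'E'
from h import *
from station import ctrl, camrig, probe_bus
print(probe_bus.get_obs()['qpos'].round(2))
im=[]
for n,(x,y,w,h) in {"scene":(150,190,130,120),"top":(370,180,130,120)}.items():
    im.append(cv2.resize(camrig.camera(n)["pixels"][y:y+h,x:x+w],None,fx=3,fy=3,interpolation=cv2.INTER_CUBIC))
cv2.imwrite("pics/stood.png",np.hstack(im))
E
```

```text
time_s: 12.1
ee_pos: [0.5825, -0.1879, 0.0428]
eef_rot: [3.129, 0.619, 2.812]
force: [-1.0, -0.2, 0.3]
grip_width: 0.042
grip_force: 0.0
time_s: 13.1
ee_pos: [0.4952, -0.1602, 0.173]
eef_rot: [3.131, 0.035, 2.819]
force: [1.0, -0.9, -0.5]
grip_width: 0.0417
grip_force: 0.0
[-0.39  0.27  1.69  0.01  1.14 -1.64]
```

View pics/stood.png

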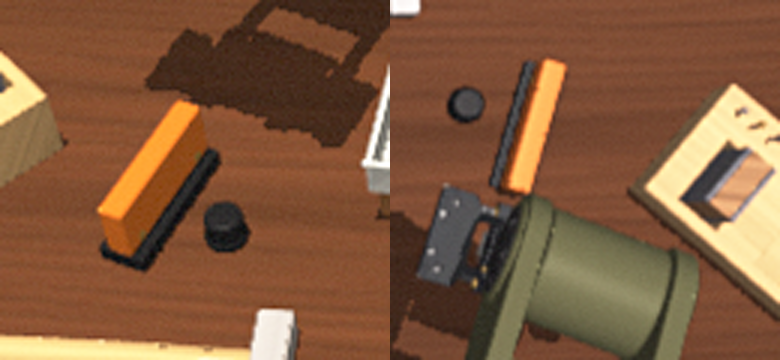

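The scraper stands upright and free; its back's top corners in the top crop are (540,60), (567,63), (528,193) and (501,188). Next: compute the regrasp.

```bash
python3 - <<'E'
from h import *
L=[[.057,.01,.06],[.057,-.01,.06],[-.057,-.01,.06],[-.057,.01,.06]]
tp=cr([(540,60),(567,63),(528,193),(501,188)],390,0,370,180,3)
sc=cr([(122,220),(98,210),(178,100),(202,105)],0,0,150,190,3)
for v in ([('top',[0,1,2,3],tp)],[('scene',[0,1,2,3],sc)],[('top',[0,1,2,3],tp),('scene',[0,1,2,3],sc)]):
    p,f=fit(L,v,[.6,-.2,-.3]);print(p,f)
rot=grot(p[2],0)
print('rot then',to([p[0],p[1],.063],rot)); d=np.array([p[0],p[1],.063])-tool()[0]; print(rot.inv().apply(d))
t=[[.066,.12,.068],[.066,-.123,.068],[-.066,-.123,.068],[-.066,.12,.068]]
tt=cr([(126,442),(354,450),(350,577),(121,568)],0,408,210,205,2.4)
ts=cr([(420,510),(444,416),(670,437)],400,404,262,195,2.1)
print(fit(t,[('top',[0,1,2,3],tt),('scene',[1,2,3],ts)],[.54,.09,-.06]))
E
```

```text
[ 0.5997545  -0.19103016 -0.32014249] [ 0.6 -0.7 -0.8  0.6 -0.6  0.4  0.8 -0.3]
[ 0.60038987 -0.19183989 -0.31068596] [ 0.2 -0.3 -0.1  0.3  0.  -0.4 -0.   0.4]
[ 0.60009199 -0.19151915 -0.31522452] [ 0.7 -0.8 -0.7  0.4 -0.3  0.2  1.1 -0.3  0.2 -0.4 -0.1  0.1  0.3 -0.4
  0.2  0.4]
rot then (array([-0.1059,  0.0022,  0.1139]), array([ 0.0103,  0.0406, -0.0071]))
[-0.1105048   0.00259356  0.10948673]
(array([ 0.54424746,  0.08859301, -0.06136822]), array([-1.3, -0.4,  0.2, -0.3,  0.1, -0.6, -1.4, -0.4, -0.7, -1.2, -0.8,
       -0.4, -0.5, -0.7]))
```

```bash
python3 shift.py '{"sx":[0,-0.037,-0.037,-0.0365,0,0],"sy":[0,0.001,0.001,0.001,0,0],"sz":[0,0,0,0,0,0],"rx":[0.01,0,0,0,0,0],"ry":[0.04,0,0,0,0,0],"rz":[-0.007,0,0,0,0,0]}' 0.038
python3 - <<'E'
from h import *
p=[.6001,-.1915,-.3152];rot=grot(p[2],0);print(to([p[0],p[1],.047],rot))
E
```

```text
time_s: 13.8
ee_pos: [0.5996, -0.191, 0.1725]
eef_rot: [3.141, -0.0, 2.826]
force: [-0.4, 0.4, -0.4]
grip_width: 0.0378
grip_force: 0.0
(array([-0.0007, -0.0004,  0.1255]), array([ 0.0003, -0.0004, -0.0001]))
```

```bash
python3 shift.py '{"sx":[-0.0007,0,0,0,0,0],"sy":[0,0,0,0,0,0],"sz":[0.04,0.04,0.03,0.0155,0,0],"rx":[0,0,0,0,0,0],"ry":[0,0,0,0,0,0],"rz":[0,0,0,0,0,0]}'
python3 shift.py '{"sx":[0,0,0,0,0,0],"sy":[0,0,0,0,0,0],"sz":[0,0,0,0,0,0],"rx":[0,0,0,0,0,0],"ry":[0,0,0,0,0,0],"rz":[0,0,0,0,0,0]}' 0.0 40
python3 shift.py '{"sx":[0,0,0,0,0,0,0,0],"sy":[0,0,0,0,0,0,0,0],"sz":[-0.02,-0.04,-0.05,-0.03,0,0,0,0],"rx":[0,0,0,0,0,0,0,0],"ry":[0,0,0,0,0,0,0,0],"rz":[0,0,0,0,-0.126,-0.126,0,0]}'
python3 - <<'E'
from h import *
T=(np.array([.5440,.088,0]),-.062)
for y in (-.078,): print(to(loc(T,[0,y,.187]),grot(T[1],0)))
for u in ((158,488),(155,523),(208,472),(208,538),(254,470),(250,546)):
    print(R.from_euler('z',-T[1]).apply(ray('top',cr([u],0,408,210,205,2.4)[0],.045)-T[0]).round(3))
E
```

```text
time_s: 14.4
ee_pos: [0.601, -0.1915, 0.0494]
eef_rot: [3.142, 0.001, 2.826]
force: [-0.1, 0.1, 0.7]
grip_width: 0.0375
grip_force: 0.0
time_s: 15.0
ee_pos: [0.6011, -0.1916, 0.0487]
eef_rot: [3.142, 0.0, 2.826]
force: [-2.9, -0.2, 7.3]
grip_width: 0.0196
grip_force: 40.0
time_s: 15.8
ee_pos: [0.6007, -0.1914, 0.1874]
eef_rot: [3.141, -0.001, 3.074]
force: [0.4, 0.2, -1.9]
grip_width: 0.0197
grip_force: 40.0
(array([0.0749, 0.1969, 0.0006]), array([ 0.0006, -0.0015, -0.0052]))
[0.019 0.084 0.045]
[-0.019  0.085  0.045]
[0.038 0.031 0.045]
[-0.033  0.028  0.045]
[ 0.042 -0.018  0.045]
[-0.039 -0.016  0.045]
```

```bash
python3 shift.py '{"sx":[0.015,0.015,0.015,0.015,0.015,0,0,0],"sy":[0.0394,0.0394,0.0394,0.0394,0.0394,0,0,0],"sz":[0,0,0,0,0,0.04,0,0],"rx":[0,0,0,0,0,0,0,0],"ry":[0,0,0,0,0,0,0,0],"rz":[-0.005,0,0,0,0,0,0,0]}'
python3 - <<'E'
from h import *
from station import ctrl, camrig, probe_bus
T=(np.array([.5440,.088,0]),-.062)
print(to(loc(T,[0,-.078,.0887]),grot(T[1],0)))
im=[]
for n,(x,y,w,h) in {"scene":(250,150,200,150),"top":(240,190,140,150)}.items():
    c=cv2.resize(camrig.camera(n)["pixels"][y:y+h,x:x+w],None,fx=2.3 if n=="scene" else 2.3,fy=2.3,interpolation=cv2.INTER_CUBIC);im.append(c)
cv2.imwrite("pics/tray.png",np.hstack(im))
E
```

```text
time_s: 16.6
ee_pos: [0.5376, 0.0094, 0.1481]
eef_rot: [3.141, -0.002, 3.081]
force: [-0.3, 0.0, -1.1]
grip_width: 0.0199
grip_force: 40.0
(array([-0.0017,  0.0008,  0.0594]), array([ 0.0004, -0.0023,  0.0015]))
```

View pics/tray.png

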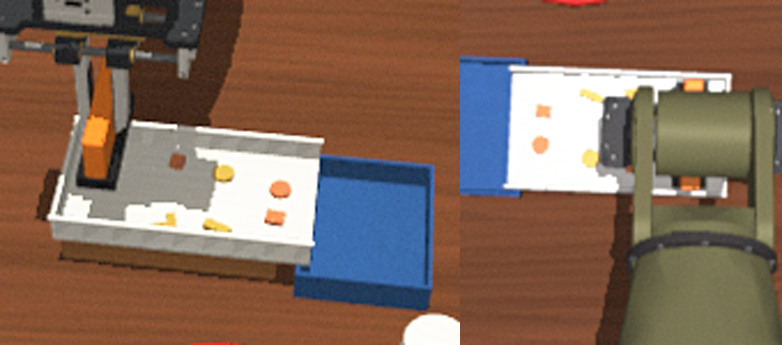

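The scraper hovers inside the tray's closed end, centred between the walls (top-crop rows 80-190 against walls at 72 and 194). Next: lower it.

```bash
python3 shift.py '{"sx":[-0.0017,0,0,0,0,0],"sy":[0.001,0,0,0,0,0],"sz":[0.03,0.02,0.005,0.002,0,0],"rx":[0,0,0,0,0,0],"ry":[-0.002,0,0,0,0,0],"rz":[0.001,0,0,0,0,0]}'
python3 shift.py '{"sx":[0,0,0],"sy":[0,0,0],"sz":[0.0015,0,0],"rx":[0,0,0],"ry":[0,0,0],"rz":[0,0,0]}'
python3 shift.py '{"sx":[0,0,0],"sy":[0,0,0],"sz":[0.001,0,0],"rx":[0,0,0],"ry":[0,0,0],"rz":[0,0,0]}'
```

```text
time_s: 17.3
ee_pos: [0.5399, 0.0105, 0.092]
eef_rot: [3.141, 0.003, 3.082]
force: [-0.0, 0.7, -1.1]
grip_width: 0.0196
grip_force: 40.0
time_s: 17.6
ee_pos: [0.5394, 0.0107, 0.0895]
eef_rot: [3.141, 0.001, 3.082]
force: [-0.4, 0.4, -1.8]
grip_width: 0.0194
grip_force: 40.0
time_s: 17.9
ee_pos: [0.5395, 0.0107, 0.0887]
eef_rot: [3.141, 0.001, 3.082]
force: [-2.3, 0.4, 5.3]
grip_width: 0.0195
grip_force: 40.0
```

```bash
python3 shift.py '{"sx":[0,0,0,0,0,0,0,0],"sy":[0.01,0.01,0.01,0.01,0.01,0.01,0.01,0],"sz":[-0.0006,0,0,0,0,0,0,0],"rx":[0,0,0,0,0,0,0,0],"ry":[0,0,0,0,0,0,0,0],"rz":[0,0,0,0,0,0,0,0]}'
python3 - <<'E'
from h import *
T=(np.array([.5440,.088,0]),-.062)
print(to(loc(T,[0,.11,.0882]),grot(T[1],0)))
E
```

```text
time_s: 18.7
ee_pos: [0.5435, 0.0817, 0.0888]
eef_rot: [3.141, 0.001, 3.083]
force: [0.2, -0.4, -2.5]
grip_width: 0.02
grip_force: 40.0
(array([-0.0006,  0.1163,  0.0007]), array([0.0006, 0.0008, 0.0038]))
```

```bash
python3 shift.py '{"sx":[0,0,0,0,0,0,0,0,0],"sy":[0.01,0.01,0.01,0.01,0.01,0.01,0.01,0.01,0],"sz":[0.0003,0,0,0,0,0,0,0,0],"rx":[0,0,0,0,0,0,0,0,0],"ry":[0,0,0,0,0,0,0,0,0],"rz":[0.003,0,0,0,0,0,0,0,0]}'
python3 shift.py '{"sx":[0,0,0,0,0,0,0,0],"sy":[0.007,0.007,0.007,0.007,0.007,0.005,0,0],"sz":[0,0,0,0,0,0,0,0],"rx":[0,0,0,0,0,0,0,0],"ry":[0,0,0,0,0,0,0,0],"rz":[0,0,0,0,0,0,0,0]}'
python3 - <<'E'
from h import *
from station import ctrl, camrig, probe_bus
T=(np.array([.5440,.088,0]),-.062)
print(to(loc(T,[0,.11,.0882]),grot(T[1],0)))
im=[]
for n,(x,y,w,h) in {"scene":(270,170,190,150),"top":(200,190,140,150)}.items():
    c=cv2.resize(camrig.camera(n)["pixels"][y:y+h,x:x+w],None,fx=2.4,fy=2.4,interpolation=cv2.INTER_CUBIC);im.append(c)
cv2.imwrite("pics/push.png",np.hstack(im))
E
```

```text
time_s: 19.6
ee_pos: [0.5485, 0.1618, 0.0887]
eef_rot: [3.14, 0.001, 3.08]
force: [0.4, 1.8, 2.6]
grip_width: 0.0197
grip_force: 40.0
time_s: 20.4
ee_pos: [0.551, 0.2008, 0.0887]
eef_rot: [3.14, 0.001, 3.079]
force: [0.3, 2.5, 2.1]
grip_width: 0.0199
grip_force: 40.0
(array([-0.    , -0.003 ,  0.0005]), array([ 0.0013,  0.0012, -0.0003]))
```

View pics/push.png

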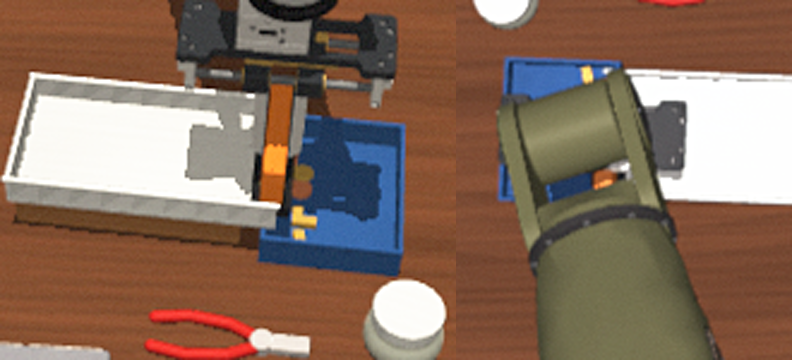

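The tray behind the scraper is empty; both discs (scene crop (305,172), (300,188)) and both long brass pieces (303,218), (298,235) are in the box, and the two copper blocks are hidden. I'll lift and retreat, then look once more.

```bash
python3 shift.py '{"sx":[0,0,0,0,0,0,0,0,0,0],"sy":[0.004,0,0,0,0,-0.04,-0.04,-0.05,-0.05,-0.05],"sz":[0,-0.01,-0.03,-0.04,-0.04,0,0,0,0,0],"rx":[0,0,0,0,0,0,0,0,0,0],"ry":[0,0,0,0,0,0,0,0,0,0],"rz":[0,0,0,0,0,0,0,0,0,0]}'
python3 shift.py '{"sx":[0.01,0.02,0.03,0.03,0,0],"sy":[-0.04,-0.04,-0.03,-0.02,0,0],"sz":[0,0,0,0,0,0],"rx":[0,0,0,0,0,0],"ry":[0,0,0,0,0,0],"rz":[0,0,0,0,0,0]}'
python3 - <<'E'
from h import *
from station import ctrl, camrig, probe_bus
im=[]
for n,(x,y,w,h) in {"scene":(262,180,190,110),"top":(205,190,170,110)}.items():
    im.append(cv2.resize(camrig.camera(n)["pixels"][y:y+h,x:x+w],(600,290),interpolation=cv2.INTER_CUBIC))
cv2.imwrite("pics/box.png",np.vstack(im))
print(to([.45,-.16,.0487],grot(-.062,0)))
E
```

```text
time_s: 21.5
ee_pos: [0.5361, -0.0271, 0.209]
eef_rot: [3.141, 0.001, 3.079]
force: [0.8, 0.1, -0.6]
grip_width: 0.0201
grip_force: 40.0
time_s: 22.1
ee_pos: [0.4387, -0.1497, 0.209]
eef_rot: [3.141, 0.002, 3.078]
force: [-0.3, -0.6, -1.8]
grip_width: 0.0196
grip_force: 40.0
(array([-0.0111, -0.0103,  0.1599]), array([0.0005, 0.0012, 0.    ]))
```

View pics/box.png

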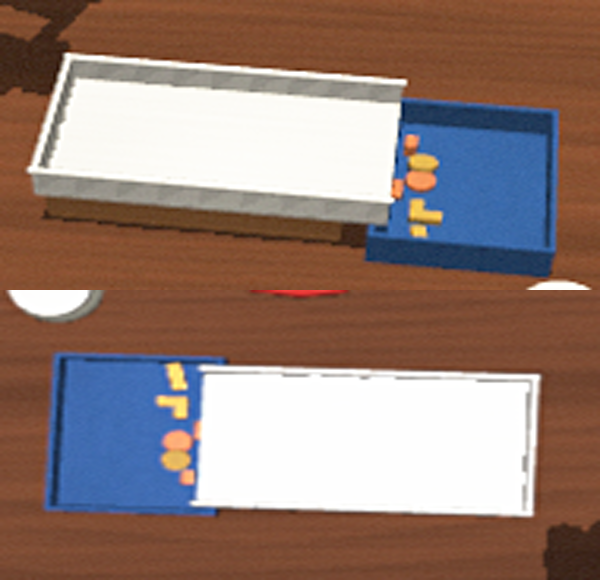

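All six offcuts lie in the box: scene (411,143), (423,162), (421,180), (397,188), (425,214) and (418,230). Next: set the scraper down.

```bash
python3 shift.py '{"sx":[-0.011,0,0,0,0,0,0,0],"sy":[-0.01,0,0,0,0,0,0,0],"sz":[0.03,0.05,0.05,0.02,0.006,0.002,0,0],"rx":[0,0,0,0,0,0,0,0],"ry":[0,0,0,0,0,0,0,0],"rz":[0,0,0,0,0,0,0,0]}'
python3 shift.py '{"sx":[0,0,0],"sy":[0,0,0],"sz":[0.0015,0,0],"rx":[0,0,0],"ry":[0,0,0],"rz":[0,0,0]}'
```

```text
time_s: 23.0
ee_pos: [0.4501, -0.1602, 0.0517]
eef_rot: [-3.141, 0.003, 3.079]
force: [-0.4, -0.4, -0.8]
grip_width: 0.02
grip_force: 40.0
time_s: 23.3
ee_pos: [0.4494, -0.1601, 0.0492]
eef_rot: [3.141, 0.001, 3.079]
force: [0.0, 0.4, -1.3]
grip_width: 0.0198
grip_force: 40.0
```

```bash
python3 shift.py '{"sx":[0,0,0],"sy":[0,0,0],"sz":[0.0008,0,0],"rx":[0,0,0],"ry":[0,0,0],"rz":[0,0,0]}'
python3 shift.py '{"sx":[0,0,0,0,0],"sy":[0,0,0,0,0],"sz":[0,0,0,0,0],"rx":[0,0,0,0,0],"ry":[0,0,0,0,0],"rz":[0,0,0,0,0]}' 0.05
python3 shift.py '{"sx":[0,0,0,0,-0.05,-0.05,0,0,0],"sy":[0,0,0,0,0,0,0,0,0],"sz":[-0.02,-0.04,-0.04,-0.05,0,0,0,0,0],"rx":[0,0,0,0,0,0,0,0,0],"ry":[0,0,0,0,0,0,0,0,0],"rz":[0,0,0,0,0,0,0,0,0]}'
python3 - <<'E'
from h import *
from station import ctrl, camrig, probe_bus
L=np.array([[.057,.01,.06],[.057,-.01,.06],[-.057,-.01,.06],[-.057,.01,.06]])
w=R.from_euler('z',-.062).apply(L)+[.4495,-.160,0]
for n in ('scene','top'):
    p=camrig.camera(n)["pixels"].astype(int); m=(p[...,2]>150)&(p[...,0]<80)&(p[...,2]-p[...,1]>60)&(p[...,1]>60)
    q=proj(n,w);c=q.mean(0).astype(int);k,_,s,ce=cv2.connectedComponentsWithStats(m[c[1]-60:c[1]+60,c[0]-60:c[0]+60].astype('uint8'))
    print(n,q.round(1).tolist(),[(s[i][:5]+[c[0]-60,c[1]-60,0,0,0]).tolist() for i in range(1,k) if s[i][4]>30])
E
```

```text
time_s: 23.6
ee_pos: [0.4494, -0.1601, 0.0487]
eef_rot: [3.141, 0.001, 3.079]
force: [-2.4, 1.1, 7.1]
grip_width: 0.0196
grip_force: 40.0
time_s: 24.1
ee_pos: [0.4493, -0.16, 0.0481]
eef_rot: [3.141, 0.001, 3.079]
force: [0.1, 0.6, 0.0]
grip_width: 0.0494
grip_force: 0.0
time_s: 25.0
ee_pos: [0.5481, -0.1663, 0.1981]
eef_rot: [3.141, 0.0, 3.079]
force: [-0.6, -0.1, 1.0]
grip_width: 0.0502
grip_force: 0.0
scene [[225.6, 211.5], [216.9, 210.7], [229.0, 176.3], [237.3, 177.0]] [[218, 177, 19, 47, 380]]
top [[404.0, 258.7], [411.9, 259.0], [410.6, 304.5], [402.6, 304.2]] []
```

```bash
python3 -c "
from station import ctrl, camrig, probe_bus
print(ctrl.hand_in())"
```

```text
the job is handed in; nothing more can be done
None
```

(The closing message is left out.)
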